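Load the passed sample carrier on the microscope stage

TASK

Set the red-tagged sample carrier down flat in the red reject tray and let it go. Then take the green-tagged carrier to the black microscope stage: hold its underside on top of the bay's steel pin, a little towards the robot so that the pin is still short of the hidden bore, slide it back along the bay until it drops over the pin, then press it down fully so that the sprung bed sinks to its stop. Finish while still holding it pressed down, drop nothing, and leave everything else on the bench where it is.

Things in the scene. Friction and masses are not known exactly. Their poses are not given: they have to be found in the camera images.
- green_carrier_grip (a point): Sample carrier with green tag: amber slab 80 (x) x 52 (y) x 14 mm high, 0.15 kg; black square grip block 20 x 20 mm on its middle, from the slab's top to 40 mm above the underside. green tag on top at the -x end, round window at the other. This point: axis of the block, half-way up it, 27 mm above the underside; x along the slab, z up. Grip the block from above, either way across.
- red_carrier_grip (a point): Sample carrier with red tag: amber slab 80 (x) x 52 (y) x 14 mm high, 0.15 kg; black square grip block 20 x 20 mm on its middle, from the slab's top to 40 mm above the underside. red tag on top at the -x end, round window at the other. This point: axis of the block, half-way up it, 27 mm above the underside; x along the slab, z up. Grip the block from above, either way across.
- green_carrier_bore (a point): Centre of the underside of the green-tagged carrier, at z = 0 of the carrier (27 mm below green_carrier_grip). Here is the mouth of its round bore, 13 mm in diameter with a 1.5 mm chamfer, going 14 mm up, closed above by the grip block so that it cannot be seen from above.
- red_carrier_bore (a point): Centre of the underside of the red-tagged carrier, at z = 0 of the carrier (27 mm below red_carrier_grip). It has the same bore.
- stage: Fixed black stage unit, base 200 (x) x 150 (y) x 30 mm high, origin at the centre of its underside on the bench. x runs along the bay from its open front (robot's side) to a 52 mm high bar across the back, 86 mm behind the origin. The bay lies between two black fences along x, 58 mm apart inside, 170 mm long, tops 50 mm above the bench.
- bed_top (a point): Centre of the top of the grey sprung bed, the floor of the bay (160 x 56 mm), 40 mm above the bench when up; a pale lit slot runs along its middle. x and y as the stage's.
- bed (a joint): How far the sprung bed is pressed down, m: 0 = up, 0.005 = against its stop. It starts to move at about 3.5 N (with the carrier on it) and is fully down at about 9 N; it springs back when let go.
- pin_tip (a point): Middle of the flat tip of the bright steel locating pin, 10 mm in diameter, tip coned to 6 mm; upright and fixed, on the bay's middle line in the lit slot. Tip 47 mm above the bench, 7 mm above the bed when up. Where along the bay it stands varies (5 mm in front of to 30 mm behind the stage's origin). x and y as the stage's.
- tray_in (a point): Centre of the inner floor of the fixed red reject tray, 5 mm above the bench; tray outside 122 (x) x 94 (y) x 20 mm high, walls 5 mm, inside 112 x 84 mm; x along its length.
- dish: Bystander, leave alone: closed round flat dish, pale clear, 90 mm across, 15 mm high; origin at its underside.
- objective: Bystander, leave alone: standing black lens barrel, 34 mm across, 52 mm high; origin at its underside.
- drops: Bystander, leave alone: amber bottle with white cap, 40 mm across, 70 mm high; origin at its underside.
- slidebox: Bystander, leave alone: blue box 85 x 100 x 34 mm; origin at its underside.
- filter_ring: Bystander, leave alone: bright metal ring 42 mm across, 10 mm high; origin at its underside.
- driver: Bystander, leave alone: grey-handled screwdriver 150 mm long lying flat; origin at its underside.
Things that resemble listed ones, but are neither listed nor needed, are in the scene too. What is shaped like the part that bears green_carrier_grip but blue is not meant.

How it is judged:
By the outcome, as a careful person would: the job done as asked, in the order asked, and still so for the second after the job is handed in, while the arm keeps its last pose, push and grip.
It also fails if it takes over 54 s, if anything falls off the work surface, if the arm or the gripper's body presses on something with over 40 N, if the wrist force passes 120 N, or if a joint passes its speed limit or range.

ROBOT

A 6-joint arm with a two-finger parallel gripper is mounted at the origin on the work surface. World frame = base frame: x ahead of the robot, y to its left, z up, the work surface at z = 0. Lengths are in mm, angles in rad, forces in N, time in s.
With the tool pointing down it reaches from about 425 to 950 mm from the base axis. Payload 14.7 kg.
Tool frame: the origin (TCP) lies at the very end of the fingers, on their centre line; the grasp point (between the pads) lies arm.grip_depth behind it (arm.grip_depth is the distance from the TCP to the grasp point, in mm); z points along the fingers, y is the direction in which the jaws open and shut (so a half turn about z gives the same grasp; the last joint's range is limited). The gripper opens to 85 mm and grips with 20 to 120 N. Pads are 22 mm wide; open, the fingers measure 114 mm over their backs; the gripper's body (76 mm by 85 mm) begins 54 mm behind the grasp point. The pads swing forward as they close: fully open they stand 13 mm farther back than shut.
Start: joints at [-1.223, 0.48, 1.596, -0, 1.065, -0.047], TCP at [250.02, -599.985, 231.297] pointing down, gripper open.
Joint ranges: [-2.75, 2.75], [-0.82, 2.05], [0.23, 2.67], [-1.56, 4.7], [0.09, 2.69], [-2.92, 2.92]. Speed limits (rad/s): [1.89, 1.89, 2.39, 3.01, 3.01, 3.01].

INTERFACE

Orientations are given as a unit quaternion [x, y, z, w].
In Python, from rig import arm, imaging gives the robot as it stands. The module is installed in compiled form; this text tells all that it offers.
- The arm moves only by the tool carry_out, never from a script. Its arguments are lists of equal length, an entry for each row: "twist": the turn, a rotation vector about the tool's x, y, z in rad, a list of three; "dp": the shift along the tool's x, y, z in mm, a list of three; "jaw": the finger opening in mm, from 0 to 85.4. A call has exactly 8 rows; each row is the pose to reach, as a shift and turn from the pose commanded when the call began, along the tool's axes at that moment; what a row does not reach only later rows make up. A row lasts 1/12 s, in which the tool goes at most 41.7 mm and 7.16 degrees, less where a joint would pass 70% of its speed; a pose out of reach is approached as far as the arm can. A call with a gripper value outside its range is refused whole. The fingers move at their own pace and stop on an object; "squeeze" is the grip in N (left out, the last holds). Time passes only in rows, so rows that repeat a pose let the fingers close, or fill a call up. It gives the time, the measured TCP pose, the force and the opening at its end, in the units of the state.
- arm.sense(): the state, without advancing time (a new reading comes with each control period).
- imaging.get_image(name): name is "scene" or "top" or "wrist"; returns a dict with "image" (420x560x3 uint8, red, green, blue), "K" (3x3 intrinsics, pixels), "distortion" ([k1, k2, p1, p2, k3] as OpenCV has them; the pictures are not rectified), "R" (3x3) and "t" (3): a world point X has camera coordinates R X + t. Camera axes: x right, y down, z forward; pixel columns grow to the right and rows downward; lengths in mm; the calibration is good to about 2 mm. A picture is of the moment at which its call begins. There is no depth.
- arm.job_done(): hands the job in, once; it reports no verdict.
The state is a dict: "time": time; "q": joint angles; "dq": joint speeds; "joint_torque": joint torques, N m; "tcp_pos": TCP position; "tcp_rot": TCP orientation; "ft_force": force on the tool from outside, world axes, zero at the start; "torque": the same for the moment, N m; "finger_gap": finger opening in mm.
Only numpy, scipy, OpenCV 4.12 (cv2) and the standard library are available. Lean on these libraries where they do the work, as an engineer would, in place of code of your own. Each camera call takes 0.05 s, during which the arm holds its last target.

## Working session

There is one attempt and no reset: what is moved stays moved. The work goes in short steps, Python scripts to look and compute and a tool call to move; the robot and the scene stay as the last step left them, time stands still between calls to the robot, and variables do not carry over. Pictures are saved under pics/ and viewed, and the job is handed in when it is done.

Besides the shell and the picture viewer there is one more tool, called after ">>>" by a JSON object that holds its "method" and its "body", one argument or row to a line. carry_out: Moves the arm, as the interface text tells. Its arguments: {"type":"object","properties":{"twist":{"type":"array","items":{"type":"array","items":{"type":"number"}}},"dp":{"type":"array","items":{"type":"array","items":{"type":"number"}}},"jaw":{"type":"array","items":{"type":"number"}},"squeeze":{"type":"number"}},"required":["twist","dp","jaw"]}

```bash
mkdir -p pics; cat > h.py <<'E'
import numpy as np, cv2
from rig import arm, imaging
def get(n,fn=None):
    d=imaging.get_image(n)
    if fn: cv2.imwrite('pics/'+fn,cv2.cvtColor(d['image'],cv2.COLOR_RGB2BGR)); np.savez('pics/'+fn[:-4]+'.npz',**{k:np.array(d[k]) for k in ['image','K','distortion','R','t']})
    return d
def load(fn): return dict(np.load('pics/'+fn+'.npz'))
def ray(d,uv):
    uv=np.array(uv,float).reshape(-1,1,2)
    n=cv2.undistortPoints(uv,np.array(d['K'],float),np.array(d['distortion'],float)).reshape(-1,2)
    R=np.array(d['R']);t=np.array(d['t']).ravel()
    return -R.T@t,(np.c_[n,np.ones(len(n))])@R
def onz(d,uv,z):
    c,r=ray(d,uv); return c+r*((z-c[2])/r[:,2])[:,None]
def tri(ds,uvs):
    A=np.zeros((3,3));b=np.zeros(3);L=[]
    for d,uv in zip(ds,uvs):
        c,r=ray(d,uv);r=r[0]/np.linalg.norm(r[0]);P=np.eye(3)-np.outer(r,r);A+=P;b+=P@c;L.append((P,c))
    X=np.linalg.solve(A,b);return X,[np.linalg.norm(P@(X-c)) for P,c in L]
def proj(d,X):
    rv=cv2.Rodrigues(np.array(d['R'],float))[0]
    return cv2.projectPoints(np.array(X,float).reshape(-1,1,3),rv,np.array(d['t'],float),np.array(d['K'],float),np.array(d['distortion'],float))[0].reshape(-1,2)
E
python3 - <<'E'
from h import *
for n in ['scene','top','wrist']:
    d=get(n,n+'0.png'); c,_=ray(d,[280,210]); print(n,c,onz(d,[280,210],0))
s=arm.sense(); print(s, arm.grip_depth)
E
```

```text
scene [1338.12106516 -276.68559685  732.69473478] [[458.45963057  23.33669182   0.        ]]
top [ 467.30347805    2.10188047 1398.32893743] [[555.59150652 -35.32547662   0.        ]]
wrist [ 313.8268814  -572.69420278  373.5892331 ] [[ 215.46262717 -607.41969538    0.        ]]
{'time': 0.15, 'q': array([-1.22257848e+00,  4.80699360e-01,  1.59670952e+00, -8.39278253e-06,
        1.06511111e+00, -4.65813525e-02]), 'dq': array([-0.00025121, -0.00109237, -0.00277322,  0.00165899,  0.00162477,
       -0.00060085]), 'joint_torque': array([ 1.84136748e-03, -9.51148224e+01, -4.30457997e+01,  1.12285088e-04,
        8.14379775e-03,  6.72912120e-05]), 'tcp_pos': array([ 249.92854521, -599.69887913,  230.81961876]), 'tcp_rot': array([ 9.80579379e-01,  1.96122068e-01, -7.32937786e-05, -4.57855922e-04]), 'ft_force': array([0.27140325, 0.54160397, 0.73126825]), 'torque': array([-0.03787654,  0.00115217,  0.05103243]), 'finger_gap': 85.1688658773052} 18.700000000000003
```

```bash
ls pics
```

```text
scene0.npz
scene0.png
top0.npz
top0.png
wrist0.npz
wrist0.png
```

View pics/scene0.png

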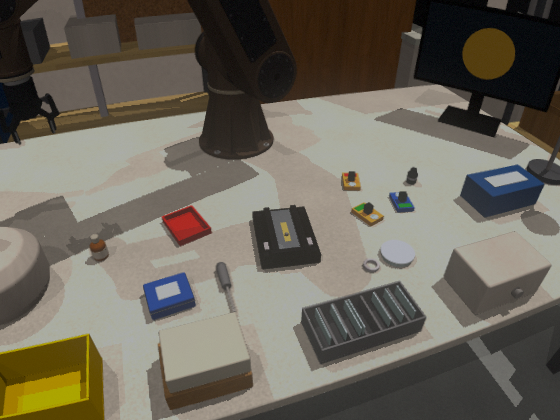

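View pics/top0.png

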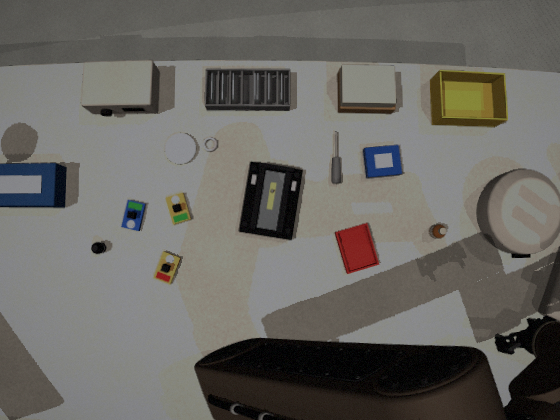

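View pics/wrist0.png

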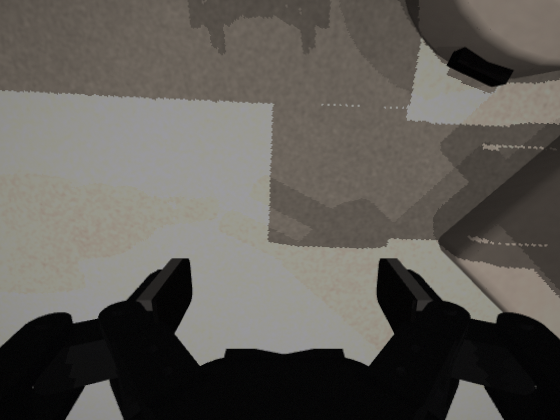

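The top view (up is +x, left is +y) shows three carrier-like things: amber with a green tag at (178,207), amber with a red tag at (167,267), and a blue slab at (133,215). It also shows the tray at (357,248) and the stage at (272,200). I'll enlarge these to confirm.

```bash
python3 - <<'E'
from h import *
a=cv2.imread('pics/top0.png');b=cv2.imread('pics/scene0.png')
A=cv2.resize(a[180:290,110:210],(400,440),interpolation=cv2.INTER_CUBIC);B=cv2.resize(b[165:230,330:420],(400,289),interpolation=cv2.INTER_CUBIC)
o=np.zeros((440,800,3),np.uint8);o[:,:400]=A;o[:289,400:]=B
cv2.imwrite('pics/c1.png',o)
cv2.imwrite('pics/c2.png',cv2.resize(a[155:280,230:390],(800,600)[:2] if 0 else (768,600),interpolation=cv2.INTER_CUBIC))
d=load('top0')
for n,u,z in [('green',[178,207],14),('red',[167,267],14),('blue',[133,215],14),('tray',[357,248],20),('stage',[272,200],50)]: print(n,onz(d,u,z))
E
```

```text
green [[561.94961355 252.34887508  14.        ]]
red [[393.2418985  281.35986606  14.        ]]
blue [[538.70056019 381.02294712  14.        ]]
tray [[ 448.41856105 -250.98929383   20.        ]]
stage [[579.77218429 -12.02183321  50.        ]]
```

View pics/c1.png

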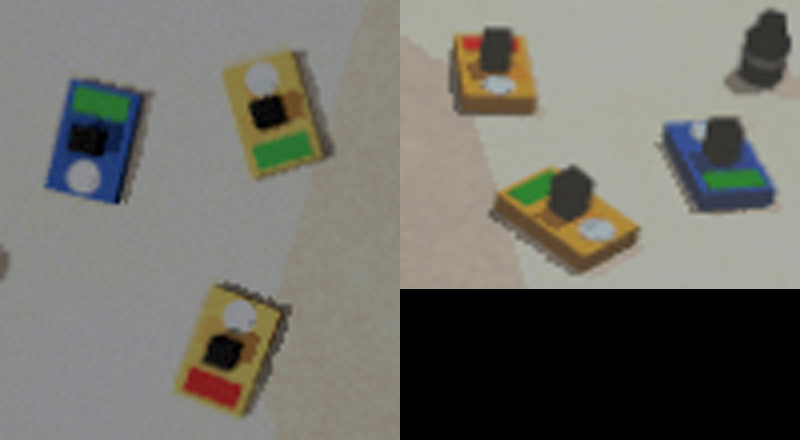

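View pics/c2.png

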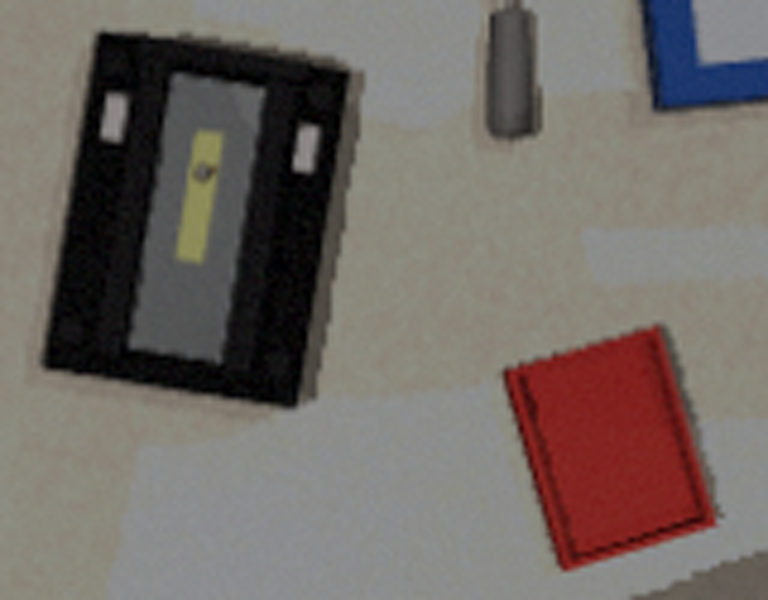

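The green tag on amber at (178,207) is the green carrier and the red tag on amber at (167,267) is the red one. The item at (133,215) has a green tag, but its slab is blue, so it's the decoy. Next are coarse measurements from masks in both fixed views.

```bash
cat >> h.py <<'E'
def masks(im):
    h=cv2.cvtColor(im,cv2.COLOR_RGB2HSV);H,S,V=[h[...,i].astype(int) for i in range(3)]
    return dict(red=((H<6)|(H>173))&(S>130)&(V>50),green=(H>45)&(H<75)&(S>120)&(V>40),amber=(H>12)&(H<27)&(S>90)&(V>90))
def blobs(m,amin=15):
    n,l,s,c=cv2.connectedComponentsWithStats(m.astype(np.uint8),connectivity=8)
    return [(int(s[i,4]),c[i].round(1).tolist(),s[i,:4].tolist()) for i in range(1,n) if s[i,4]>=amin]
def tool(yaw_deg):  # R world<-tool, pointing down, tool x at yaw
    a=np.radians(yaw_deg);c,s=np.cos(a),np.sin(a)
    return np.array([[c,s,0],[s,-c,0],[0,0,-1.]])
def delta(p,yaw,cur=None):
    from scipy.spatial.transform import Rotation as Ro
    s=arm.sense();R0=Ro.from_quat(s['tcp_rot']).as_matrix()
    p0=s['tcp_pos'] if cur is None else np.array(cur)
    dp=R0.T@(np.array(p)-p0); tw=Ro.from_matrix(R0.T@tool(yaw)).as_rotvec()
    y0=np.degrees(np.arctan2(R0[1,0],R0[0,0]))
    print('t',round(s['time'],2),'tcp',s['tcp_pos'].round(1),'yaw',round(y0,2),'gap',round(s['finger_gap'],1),'F',s['ft_force'].round(1),'dp',dp.round(1),'tw',tw.round(4),'q6',s['q'][5].round(2))
E
python3 - <<'E'
from h import *
for n in ['top0','scene0']:
    d=load(n)
    for k,m in masks(d['image']).items(): print(n,k,[b for b in blobs(m)][:12])
E
```

```text
top0 red [(1455, [356.6, 247.9], [335, 223, 44, 51]), (71, [162.7, 276.3], [156, 272, 14, 9])]
top0 green [(73, [134.8, 205.6], [129, 202, 13, 8]), (85, [180.0, 217.2], [173, 213, 15, 9])]
top0 amber [(728, [472.6, 104.3], [442, 81, 52, 37]), (18, [472.1, 82.7], [467, 82, 12, 4]), (72, [369.4, 107.6], [340, 106, 56, 4]), (260, [177.6, 206.0], [166, 193, 25, 32]), (292, [167.0, 266.6], [154, 251, 26, 33])]
scene0 red [(1097, [185.7, 224.1], [162, 206, 49, 39])]
scene0 green [(42, [404.7, 204.8], [398, 203, 14, 4]), (38, [359.8, 207.1], [355, 204, 10, 7])]
scene0 amber [(133, [60.1, 46.7], [50, 42, 19, 11]), (363, [145.5, 100.9], [106, 93, 88, 16]), (66, [193.6, 96.8], [180, 93, 28, 9]), (148, [78.5, 111.3], [57, 107, 42, 10]), (182, [134.0, 111.6], [109, 108, 62, 9]), (295, [76.2, 118.8], [55, 114, 47, 12]), (195, [37.8, 122.3], [20, 117, 29, 12]), (278, [530.0, 136.5], [507, 121, 46, 33]), (19, [557.9, 155.2], [556, 152, 4, 7]), (179, [350.5, 182.7], [342, 173, 19, 18]), (264, [367.3, 215.9], [351, 203, 33, 23]), (97, [285.2, 231.0], [281, 222, 10, 19])]
```

```bash
python3 - <<'E'
from h import *
delta([433,-277,290],60)
E
```

```text
t 0.15 tcp [ 249.9 -599.7  230.8] yaw 22.62 gap 85.2 F [0.3 0.5 0.7] dp [ 293.1 -227.5  -59. ] tw [-9.000e-04 -3.000e-04 -6.524e-01] q6 -0.05
```

>>> {"method": "carry_out", "body": {
  "twist": [
    [0,0,-0.08],
    [0,0,-0.16],
    [0,0,-0.24],
    [0,0,-0.32],
    [0,0,-0.4],
    [0,0,-0.48],
    [0,0,-0.56],
    [0,0,-0.65]
  ],
  "dp": [
    [25,-20,-8],
    [57,-45,-16],
    [90,-70,-24],
    [122,-95,-32],
    [154,-120,-40],
    [186,-145,-48],
    [218,-170,-54],
    [250,-195,-58]
  ],
  "jaw": [85,85,85,85,85,85,85,85]
}}

```text
time: 0.82
tcp_pos: [406.4, -322.1, 289.9]
tcp_rot: [0.866, 0.5, 0.0, 0.0]
ft_force: [0.5, -0.3, -0.9]
finger_gap: 84.8
```

```bash
python3 - <<'E'
from h import *
get('wrist','w1.png'); delta([520,-90,290],60)
E
```

```text
t 0.87 tcp [ 409.2 -316.7  290.4] yaw 60.62 gap 84.7 F [2.6 6.8 0.7] dp [251.9 -14.6   1.1] tw [ 0.0006 -0.0026  0.0108] q6 -0.21
```

View pics/w1.png

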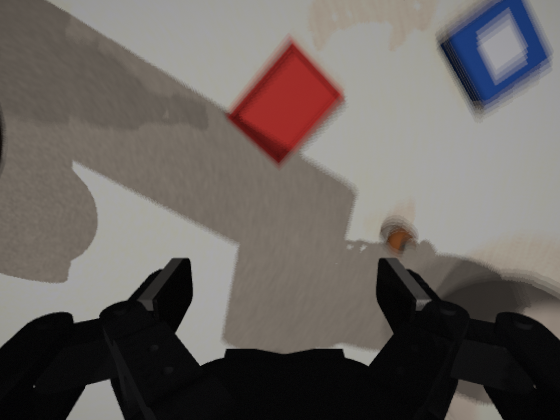

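The wrist view (slightly motion-blurred) has the tray at about (287,100). Moving on to the stage, with settle rows before I take the picture.

>>> {"method": "carry_out", "body": {
  "twist": [
    [0,0,0],
    [0,0,0],
    [0,0,0],
    [0,0,0],
    [0,0,0],
    [0,0,0],
    [0,0,0],
    [0,0,0]
  ],
  "dp": [
    [25,0,0],
    [62,-4,0],
    [102,-6,0],
    [142,-8,0],
    [182,-10,0],
    [210,-12,0],
    [220,-12,0],
    [220,-12,0]
  ],
  "jaw": [85,85,85,85,85,85,85,85]
}}

```text
time: 1.53
tcp_pos: [506.7, -125.5, 289.1]
tcp_rot: [0.866, 0.5, 0.0, -0.0]
ft_force: [-0.1, -0.3, 0.9]
finger_gap: 85.2
```

```bash
python3 - <<'E'
from h import *
get('wrist','w2.png'); delta([520,-90,290],60)
d=load('w2'); print(proj(d,[[572,-12,50]]),arm.sense()['dq'])
E
```

```text
t 1.58 tcp [ 506.  -126.8  289.1] yaw 59.99 gap 84.8 F [-0.6 -0.4  0.6] dp [38.8 -6.3 -0.9] tw [-0.0004  0.0003 -0.0001] q6 0.22
[[283.51460012  66.82215187]] [-0.03936639 -0.00313017  0.00668052 -0.00680272 -0.00053599 -0.0159767 ]
```

View pics/w2.png

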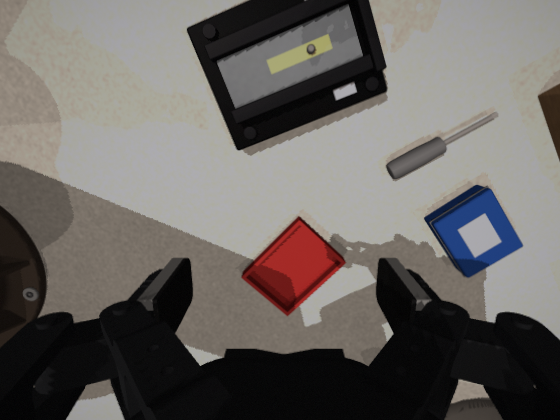

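This view is sharp. The tray is at (294,266) and the stage at (290,65), with the pin at (311,48). One more stage view from further on gives the pin parallax.

>>> {"method": "carry_out", "body": {
  "twist": [
    [0,0,0],
    [0,0,0],
    [0,0,0],
    [0,0,0],
    [0,0,0],
    [0,0,0],
    [0,0,0],
    [0,0,0]
  ],
  "dp": [
    [20,0,15],
    [50,0,30],
    [80,0,50],
    [100,0,65],
    [110,0,70],
    [110,0,70],
    [110,0,70],
    [110,0,70]
  ],
  "jaw": [85,85,85,85,85,85,85,85]
}}

```text
time: 2.25
tcp_pos: [560.9, -33.8, 220.0]
tcp_rot: [0.867, 0.499, 0.0, 0.0]
ft_force: [0.4, 0.2, -0.5]
finger_gap: 85.2
```

```bash
python3 - <<'E'
from h import *
get('wrist','w3.png'); delta([380,240,260],60); print(arm.sense()['dq'].round(3))
E
```

```text
t 2.3 tcp [561.  -33.8 220.2] yaw 59.8 gap 84.7 F [-0.8  0.5  1.2] dp [ 145.6 -294.1  -40.1] tw [ 0.001  -0.0002 -0.0036] q6 0.41
[ 0.002 -0.003  0.002  0.002 -0.003  0.006]
```

View pics/w3.png

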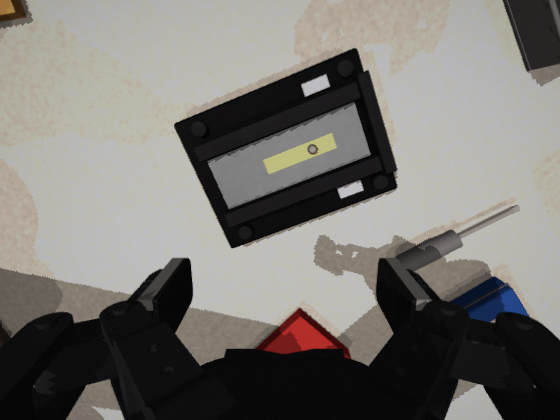

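The whole stage is visible, with the pin at about (312,149) in the slot. Measuring the pin, bed and tray now.

```bash
python3 - <<'E'
from h import *
w2,w3,tp=load('w2'),load('w3'),load('top0')
o=np.zeros((400,800,3),np.uint8)
for i,(d,c) in enumerate([(w2,(311,48)),(w3,(312,149))]):
    cr=d['image'][c[1]-20:c[1]+20,c[0]-20:c[0]+20]; o[:,400*i:400*i+400]=cv2.cvtColor(cv2.resize(cr,(400,400),interpolation=cv2.INTER_NEAREST),cv2.COLOR_RGB2BGR)
cv2.imwrite('pics/pin.png',o)
# bed outline: gray bright, + yellow ; in w3
def bed(d,box,name):
    h=cv2.cvtColor(d['image'],cv2.COLOR_RGB2HSV);m=np.zeros(h.shape[:2],np.uint8)
    x0,y0,x1,y1=box; g=((h[...,2]>75)); m[y0:y1,x0:x1]=g[y0:y1,x0:x1]
    n,l,s,c=cv2.connectedComponentsWithStats(m,connectivity=4)
    i=l[seed[name][1],seed[name][0]]; mm=(l==i).astype(np.uint8)
    cnt=max(cv2.findContours(mm,cv2.RETR_EXTERNAL,cv2.CHAIN_APPROX_NONE)[0],key=len)
    r=cv2.minAreaRect(cnt);b=cv2.boxPoints(r);print(name,r,b.round(1).tolist());P=onz(d,b,40);print(P.round(1).tolist(),P.mean(0))
    for k in range(4): v=P[(k+1)%4]-P[k];print(np.linalg.norm(v).round(1),np.degrees(np.arctan2(v[1],v[0])).round(2))
    y=(h[...,0]>22)&(h[...,0]<35)&(h[...,1]>100)&(h[...,2]>100)&(mm>0)
    cnt=max(cv2.findContours(y.astype(np.uint8),cv2.RETR_EXTERNAL,cv2.CHAIN_APPROX_NONE)[0],key=len)
    b=cv2.boxPoints(cv2.minAreaRect(cnt));P=onz(d,b,40);print('slot',P.round(1).tolist(),P.mean(0))
    for k in range(4): v=P[(k+1)%4]-P[k];print(np.linalg.norm(v).round(1),np.degrees(np.arctan2(v[1],v[0])).round(2))
seed={'w2':(250,90),'w3':(240,180)}
bed(w3,(200,90,378,215),'w3')
# tray
for n,d in [('w2',w2),('top',tp)]:
    m=masks(d['image'])['red'].astype(np.uint8); 
    cnt=max(cv2.findContours(m,cv2.RETR_EXTERNAL,cv2.CHAIN_APPROX_NONE)[0],key=cv2.contourArea)
    b=cv2.boxPoints(cv2.minAreaRect(cnt));P=onz(d,b,20);print('tray',n,b.round(1).tolist(),P.mean(0).round(1))
    for k in range(4): v=P[(k+1)%4]-P[k];print(np.linalg.norm(v).round(1),np.degrees(np.arctan2(v[1],v[0])).round(2))
E
```

```text
w3 ((289.79901123046875, 156.0773162841797), (54.5648193359375, 158.3815460205078), 68.96248626708984) [[206.10000610351562, 159.0], [353.8999938964844, 102.19999694824219], [373.5, 153.10000610351562], [225.6999969482422, 210.0]]
[[509.1, 35.7, 40.0], [665.8, 8.6, 40.0], [660.9, -45.7, 40.0], [496.7, -20.2, 40.0]] [583.15354153  -5.37727525  40.        ]
159.0 -9.82
54.5 -95.13
166.2 171.16
57.2 77.51Traceback (most recent call last):
  File "<stdin>", line 21, in <module>
  File "<stdin>", line 17, in bed
ValueError: max() iterable argument is empty
```

View pics/pin.png

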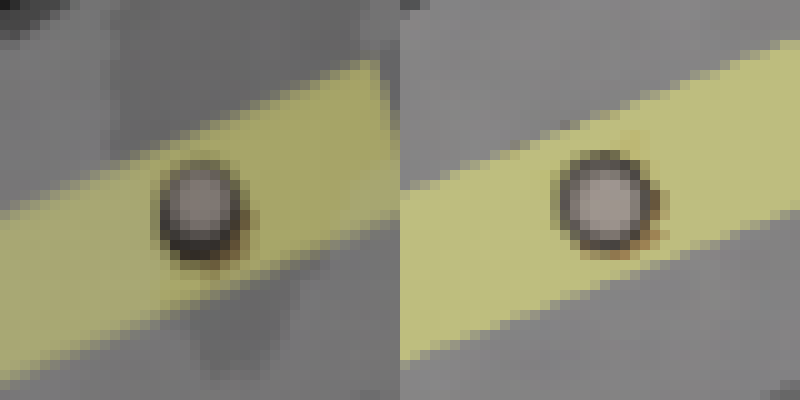

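```bash
python3 - <<'E'
from h import *
w2,w3,tp=load('w2'),load('w3'),load('top0')
print('pin',tri([w2,w3],[[310.5,47.2],[312.0,148.7]]), onz(w3,[312,148.7],47),onz(w2,[310.5,47.2],47))
def rect(d,m,z,n):
    cnt=max(cv2.findContours(m.astype(np.uint8),cv2.RETR_EXTERNAL,cv2.CHAIN_APPROX_NONE)[0],key=cv2.contourArea)
    P=onz(d,cnt.reshape(-1,2).astype(float),z)
    r=cv2.minAreaRect(P[:,:2].astype(np.float32)); b=cv2.boxPoints(r); v=b[1]-b[0];w=b[2]-b[1]
    if np.linalg.norm(w)>np.linalg.norm(v): v,w=w,v
    print(n,np.round(r[0],1),'len',np.linalg.norm(v).round(1),np.linalg.norm(w).round(1),'long yaw',(np.degrees(np.arctan2(v[1],v[0]))%180).round(2))
for n,d,(x0,y0,x1,y1) in [('w3',w3,(200,90,378,215)),('w2',w2,(190,0,385,140)),('top',tp,(240,155,305,242))]:
    h=cv2.cvtColor(d['image'],cv2.COLOR_RGB2HSV).astype(int); s=np.zeros(h.shape[:2],bool);s[y0:y1,x0:x1]=1
    y=(h[...,0]>22)&(h[...,0]<40)&(h[...,1]>60)&(h[...,2]>90)&s
    y=cv2.morphologyEx(y.astype(np.uint8),cv2.MORPH_OPEN,np.ones((3,3)))
    rect(d,y,40,'slot '+n)
for n,d,(x0,y0,x1,y1) in [('w3',w3,(165,40,410,255)),]:
    g=d['image'].max(2); s=np.zeros(g.shape,bool);s[y0:y1,x0:x1]=1
    rect(d,cv2.morphologyEx(((g<50)&s).astype(np.uint8),cv2.MORPH_OPEN,np.ones((3,3))),30,'base '+n)
for n,d in [('w2',w2),('top',tp),('w1',load('w1'))]: rect(d,masks(d['image'])['red'],20,'tray '+n)
E
```

```text
pin (array([608.41659194,  -9.27120471,  46.85125847]), [np.float64(0.05401677072244565), np.float64(0.05401677072243184)]) [[608.36302836  -9.22929747  47.        ]] [[608.43939878  -9.31729423  47.        ]]
slot w3 [594.8  -7.6] len 75.0 15.9 long yaw 170.96
slot w2 [594.9  -7.9] len 74.7 16.1 long yaw 171.34
slot top [580.7  -7.3] len 46.9 15.9 long yaw 170.76
base w3 [585.4  -5.8] len 201.8 148.1 long yaw 171.02
tray w2 [ 451.2 -246.8] len 124.7 97.9 long yaw 16.38
tray top [ 448.6 -250.1] len 121.1 95.8 long yaw 16.14
tray w1 [ 451.6 -244.4] len 118.5 90.1 long yaw 16.35
```

Pin tip triangulates to (608.4, -9.3, 46.9), against 47 in the text. Stage yaw is -9°, and the pin sits on the middle line 23 mm behind the origin, which fits. The tray centre is about (450,-248) with yaw 16.3°. Moving on to the carriers.

```bash
python3 - <<'E'
from h import *
delta([395,220,260],66)
E
```

```text
t 2.3 tcp [561.  -33.8 220.2] yaw 59.8 gap 84.7 F [-0.8  0.5  1.2] dp [ 135.8 -271.1  -40.1] tw [ 1.000e-03 -1.000e-04 -1.083e-01] q6 0.41
```

>>> {"method": "carry_out", "body": {
  "twist": [
    [0,0,0],
    [0,0,-0.02],
    [0,0,-0.04],
    [0,0,-0.06],
    [0,0,-0.08],
    [0,0,-0.1],
    [0,0,-0.1],
    [0,0,-0.1]
  ],
  "dp": [
    [10,-20,-5],
    [26,-52,-10],
    [44,-88,-15],
    [62,-124,-20],
    [80,-160,-25],
    [98,-196,-30],
    [116,-231,-35],
    [130,-260,-40]
  ],
  "jaw": [85,85,85,85,85,85,85,85]
}}

```text
time: 2.97
tcp_pos: [400.3, 211.4, 260.5]
tcp_rot: [0.841, 0.541, 0.001, 0.0]
ft_force: [0.4, -1.0, 0.3]
finger_gap: 84.7
```

>>> {"method": "carry_out", "body": {
  "twist": [
    [0,0,0],
    [0,0,0],
    [0,0,0],
    [0,0,0],
    [0,0,0],
    [0,0,0],
    [0,0,0],
    [0,0,0]
  ],
  "dp": [
    [5,-10,0],
    [5,-10,0],
    [5,-10,0],
    [5,-10,0],
    [5,-10,0],
    [5,-10,0],
    [5,-10,0],
    [5,-10,0]
  ],
  "jaw": [85,85,85,85,85,85,85,85]
}}

```text
time: 3.63
tcp_pos: [394.8, 218.8, 259.2]
tcp_rot: [0.841, 0.541, -0.0, -0.0]
ft_force: [0.5, -0.1, -0.9]
finger_gap: 84.9
```

```bash
python3 - <<'E'
from h import *
get('wrist','w4.png'); delta([380,250,180],66); print(arm.sense()['dq'].round(3))
E
```

```text
t 3.68 tcp [394.7 218.9 259.2] yaw 65.55 gap 85.2 F [ 0.4 -0.2  0.6] dp [ 22.3 -26.2  79.2] tw [-0.0002  0.0002 -0.0078] q6 0.87
[ 0.007 -0.002  0.001 -0.001 -0.002  0.001]
```

View pics/w4.png

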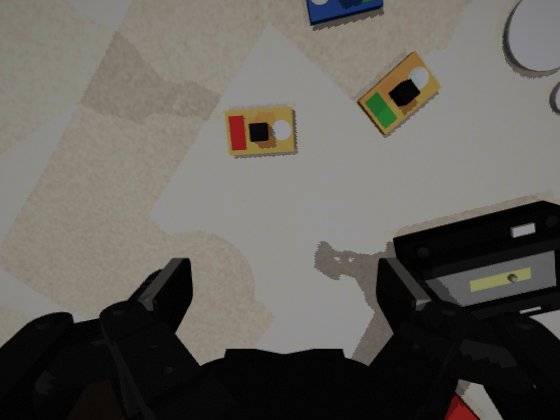

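One sharp view shows the red carrier at (260,132) with its block at (259,132), the green one at (398,94) with its block at (405,91), and the blue decoy at (345,5). I'll descend towards red and take a second view for heights.

>>> {"method": "carry_out", "body": {
  "twist": [
    [0,0,0],
    [0,0,0],
    [0,0,0],
    [0,0,0],
    [0,0,0],
    [0,0,0],
    [0,0,0],
    [0,0,0]
  ],
  "dp": [
    [8,-8,20],
    [16,-16,45],
    [24,-24,70],
    [28,-28,90],
    [30,-28,100],
    [30,-28,100],
    [30,-28,100],
    [30,-28,100]
  ],
  "jaw": [85,85,85,85,85,85,85,85]
}}

```text
time: 4.35
tcp_pos: [382.1, 258.1, 160.2]
tcp_rot: [0.841, 0.542, 0.001, 0.0]
ft_force: [0.2, 0.3, -0.1]
finger_gap: 84.9
```

```bash
python3 - <<'E'
from h import *
get('wrist','w5.png'); delta([380,250,180],66); print(arm.sense()['dq'].round(3))
E
```

```text
t 4.4 tcp [382.2 258.2 160.4] yaw 65.57 gap 85.0 F [-0.1 -0.4  0.1] dp [ -8.3   1.4 -19.6] tw [ 0.001  -0.0014 -0.0076] q6 0.95
[ 0.001 -0.003  0.001 -0.001 -0.005  0.002]
```

View pics/w5.png

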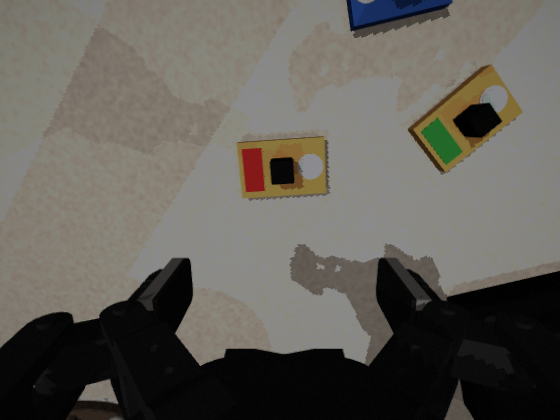

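```bash
cat > meas.py <<'E'
from h import *
def tag(d,k,box):
    x0,y0,x1,y1=box;m=masks(d['image'])[k].astype(np.uint8);s=np.zeros_like(m);s[y0:y1,x0:x1]=1;m&=s
    M=cv2.moments(m,True);return [M['m10']/M['m00'],M['m01']/M['m00']]
def win(d,box):
    x0,y0,x1,y1=box;h=cv2.cvtColor(d['image'],cv2.COLOR_RGB2HSV);m=((h[...,1]<45)&(h[...,2]>140)).astype(np.uint8);s=np.zeros_like(m);s[y0:y1,x0:x1]=1;m&=s
    n,l,st,c=cv2.connectedComponentsWithStats(m);i=1+np.argmax(st[1:,4]);return c[i].tolist(),int(st[i,4])
def dark(d,box):
    x0,y0,x1,y1=box;m=(d['image'].max(2)<45).astype(np.uint8);s=np.zeros_like(m);s[y0:y1,x0:x1]=1;m&=s
    cnt=max(cv2.findContours(m,cv2.RETR_EXTERNAL,cv2.CHAIN_APPROX_NONE)[0],key=cv2.contourArea)
    return cnt.reshape(-1,2).astype(float)
def slab(d,box,z):
    x0,y0,x1,y1=box;mm=masks(d['image']);m=(mm['amber']|mm['red']|mm['green']).astype(np.uint8);s=np.zeros_like(m);s[y0:y1,x0:x1]=1;m&=s
    cnt=np.vstack([c for c in cv2.findContours(m,cv2.RETR_EXTERNAL,cv2.CHAIN_APPROX_NONE)[0] if len(c)>8])
    P=onz(d,cnt.reshape(-1,2).astype(float),z);r=cv2.minAreaRect(P[:,:2].astype(np.float32));b=cv2.boxPoints(r)
    v=b[1]-b[0];w=b[2]-b[1]
    if np.linalg.norm(w)>np.linalg.norm(v): v,w=w,v
    print('  slab',np.round(r[0],1),np.linalg.norm(v).round(1),np.linalg.norm(w).round(1),(np.degrees(np.arctan2(v[1],v[0]))+90)%180-90)
def carrier(ds,k,boxes,wboxes):
    tg=[tag(d,k,b) for d,b in zip(ds,boxes)]; print(k,'tag',np.round(tg,1).tolist(),[np.round(x,1) for x in tri(ds,tg)])
    wn=[win(d,b) for d,b in zip(ds,wboxes)]; print('  win',wn,[np.round(x,1) for x in tri(ds,[w[0] for w in wn])])
    for d,b,t,w in zip(ds,boxes,tg,wn):
        T=onz(d,t,14)[0];W=onz(d,w[0],14)[0];v=W-T;print('  t->w yaw',np.degrees(np.arctan2(v[1],v[0])).round(2),'mid',((T+W)/2).round(1),'dist',np.linalg.norm(v).round(1))
        c=dark(d,b);P=onz(d,c,40);r=cv2.minAreaRect(P[:,:2].astype(np.float32));print('  block@40',np.round(r,1).tolist() if 0 else (np.round(r[0],1),np.round(r[1],1)),'px',c.min(0),c.max(0))
        slab(d,b,14)
E
python3 - <<'E'
from meas import *
a,b=load('w4'),load('w5')
carrier([a,b],'red',[(222,102,302,162),(232,130,332,204)],[(270,118,295,144),(297,150,325,184)])
carrier([a,b],'green',[(355,48,442,140),(405,62,526,176)],[(406,64,432,90),(478,82,512,114)])
E
```

```text
red tag [[237.2, 132.5], [252.9, 169.4]] [array([368. , 295.5,  14. ]), array([0.1, 0.1])]
  win [([281.7418181818182, 129.3890909090909], 275), ([311.3441396508728, 166.01995012468828], 401)] [array([418.8, 276.6,  18.3]), array([0.1, 0.1])]
  t->w yaw -20.6 mid [393.3 286.   14. ] dist 54.2
  block@40 (array([394. , 285.2]), array([19.5, 20. ])) px [249. 123.] [267. 141.]
  slab [393.6 285.5] 80.1 52.2 -20.601631
  t->w yaw -21.1 mid [393.5 285.7  14. ] dist 54.5
  block@40 (array([393.8, 286.8]), array([22. , 19.3])) px [270. 157.] [293. 183.]
  slab [393.6 285.7] 80.2 52.8 -20.663849
green tag [[380.8, 109.9], [441.3, 141.0]] [array([534.9, 248. ,  14.3]), array([0., 0.])]Traceback (most recent call last):
  File "<stdin>", line 4, in <module>
  File "meas.py", line 21, in carrier
    wn=[win(d,b) for d,b in zip(ds,wboxes)]; print('  win',wn,[np.round(x,1) for x in tri(ds,[w[0] for w in wn])])
        ~~~^^^^^
  File "meas.py", line 7, in win
    n,l,st,c=cv2.connectedComponentsWithStats(m);i=1+np.argmax(st[1:,4]);return c[i].tolist(),int(st[i,4])
                                                     ~~~~~~~~~^^^^^^^^^^
    return _wrapfunc(a, 'argmax', axis=axis, out=out, **kwds)
    return bound(*args, **kwds)
ValueError: attempt to get argmax of an empty sequence
```

Red carrier is at (393.7, 285.7) with yaw -20.7°. Its tag height measures 14.0 and the slab 80×52, both as described. Moving above the block with the jaws along the slab.

```bash
python3 - <<'E'
from h import *
delta([393.7,285.7,75],69.3); delta([393.7,285.7,17],69.3)
E
```

```text
t 4.4 tcp [382.2 258.2 160.4] yaw 65.57 gap 85.0 F [-0.1 -0.4  0.1] dp [29.7 -1.  85.4] tw [ 0.0011 -0.0014 -0.0652] q6 0.95
t 4.4 tcp [382.2 258.2 160.4] yaw 65.57 gap 85.0 F [-0.1 -0.4  0.1] dp [ 29.6  -1.1 143.4] tw [ 0.0011 -0.0014 -0.0652] q6 0.95
```

>>> {"method": "carry_out", "body": {
  "twist": [
    [0,0,-0.02],
    [0,0,-0.04],
    [0,0,-0.065],
    [0,0,-0.065],
    [0,0,-0.065],
    [0,0,-0.065],
    [0,0,-0.065],
    [0,0,-0.065]
  ],
  "dp": [
    [10,0,10],
    [20,-1,30],
    [29.7,-1,60],
    [29.7,-1,85],
    [29.7,-1,90],
    [29.7,-1,90],
    [29.7,-1,90],
    [29.7,-1,90]
  ],
  "jaw": [60,50,45,45,45,45,45,45]
}}

```text
time: 5.07
tcp_pos: [393.6, 285.9, 70.9]
tcp_rot: [0.823, 0.568, 0.001, 0.0]
ft_force: [0.3, 0.5, -0.2]
finger_gap: 44.9
```

```bash
python3 - <<'E'
from h import *
get('wrist','w6.png'); delta([393.7,285.7,17],69.3)
E
```

```text
t 5.12 tcp [393.6 285.9  70.9] yaw 69.3 gap 45.1 F [-0.7  1.1  0. ] dp [-0.3  0.1 53.9] tw [ 0.0014 -0.0019 -0.0001] q6 0.93
```

View pics/w6.png

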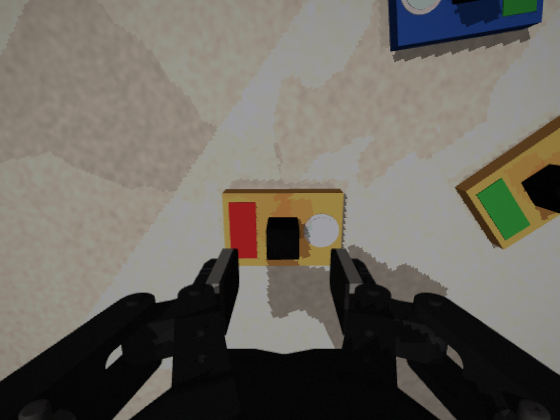

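The block at (283,237) sits centred between the fingertips at (232,265) and (337,265). Descending and gripping.

>>> {"method": "carry_out", "body": {
  "twist": [
    [0,0,0],
    [0,0,0],
    [0,0,0],
    [0,0,0],
    [0,0,0],
    [0,0,0],
    [0,0,0],
    [0,0,0]
  ],
  "dp": [
    [0,0,15],
    [0,0,33],
    [0,0,48],
    [0,0,54],
    [0,0,54],
    [0,0,54],
    [0,0,54],
    [0,0,54]
  ],
  "jaw": [45,45,45,45,35,20,12,12],
  "squeeze": 50
}}

```text
time: 5.78
tcp_pos: [393.3, 285.9, 16.3]
tcp_rot: [0.823, 0.569, 0.001, 0.0]
ft_force: [-0.6, -0.7, 5.8]
finger_gap: 19.3
```

>>> {"method": "carry_out", "body": {
  "twist": [
    [0,0,0],
    [0,0,0],
    [0,0,0],
    [0,0,0],
    [0,0,0],
    [0,0,0],
    [0,0,0],
    [0,0,0]
  ],
  "dp": [
    [0,0,0],
    [0,0,0],
    [0,0,-8],
    [0,0,-20],
    [0,0,-40],
    [0,0,-65],
    [0,0,-80],
    [0,0,-85]
  ],
  "jaw": [12,12,12,12,12,12,12,12]
}}

```text
time: 6.45
tcp_pos: [393.8, 286.3, 103.2]
tcp_rot: [0.823, 0.569, 0.002, 0.0]
ft_force: [0.4, -0.2, -1.2]
finger_gap: 18.9
```

```bash
python3 - <<'E'
from h import *
get('wrist','w7.png'); delta([450,-248,120],106.3)
E
```

```text
t 6.5 tcp [393.8 286.3 102.8] yaw 69.32 gap 19.0 F [1.  0.2 0.1] dp [-479.9  241.3  -18.1] tw [ 0.0032 -0.0022 -0.6455] q6 0.93
```

View pics/w7.png

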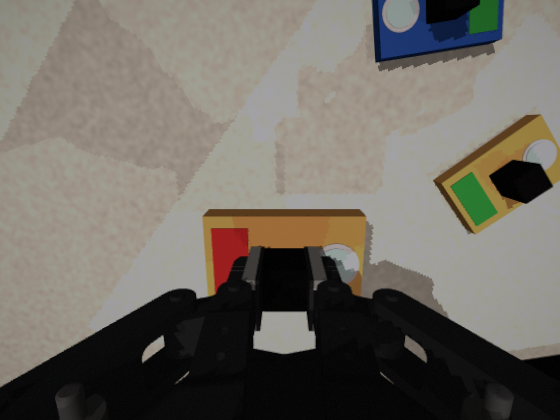

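The red carrier is held (gap 19) and lifted level. I'll carry it over at a height that clears the stage.

```bash
python3 - <<'E'
from h import *
delta([490,20,150],88); delta([450,-248,130],106.3)
E
```

```text
t 6.5 tcp [393.8 286.3 102.8] yaw 69.32 gap 19.0 F [1.  0.2 0.1] dp [-215.   184.2  -47.4] tw [ 0.0027 -0.0026 -0.3261] q6 0.93
t 6.5 tcp [393.8 286.3 102.8] yaw 69.32 gap 19.0 F [1.  0.2 0.1] dp [-479.9  241.4  -28.1] tw [ 0.0032 -0.0022 -0.6455] q6 0.93
```

>>> {"method": "carry_out", "body": {
  "twist": [
    [0,0,0],
    [0,0,-0.04],
    [0,0,-0.08],
    [0,0,-0.13],
    [0,0,-0.18],
    [0,0,-0.23],
    [0,0,-0.28],
    [0,0,-0.33]
  ],
  "dp": [
    [-10,9,-20],
    [-30,26,-40],
    [-56,49,-47],
    [-84,72,-47],
    [-112,96,-47],
    [-140,120,-47],
    [-168,144,-47],
    [-195,165,-47]
  ],
  "jaw": [12,12,12,12,12,12,12,12]
}}

```text
time: 7.17
tcp_pos: [478.4, 42.9, 146.7]
tcp_rot: [0.717, 0.697, -0.0, -0.0]
ft_force: [0.6, 0.5, -2.1]
finger_gap: 19.0
```

```bash
python3 - <<'E'
from h import *
delta([450,-248,130],106.3)
E
```

```text
t 7.17 tcp [478.4  42.9 146.7] yaw 88.36 gap 19.0 F [ 0.6  0.5 -2.1] dp [-291.6  -20.    16.7] tw [-0.0005 -0.     -0.3131] q6 0.06
```

>>> {"method": "carry_out", "body": {
  "twist": [
    [0,0,-0.04],
    [0,0,-0.08],
    [0,0,-0.12],
    [0,0,-0.16],
    [0,0,-0.2],
    [0,0,-0.24],
    [0,0,-0.28],
    [0,0,-0.31]
  ],
  "dp": [
    [-35,-2,0],
    [-75,-5,0],
    [-115,-8,0],
    [-155,-10,0],
    [-195,-13,3],
    [-230,-15,8],
    [-260,-17,12],
    [-278,-19,15]
  ],
  "jaw": [12,12,12,12,12,12,12,12]
}}

```text
time: 7.83
tcp_pos: [449.9, -235.3, 131.3]
tcp_rot: [0.602, 0.799, -0.0, -0.0]
ft_force: [0.5, -0.7, -1.2]
finger_gap: 19.2
```

>>> {"method": "carry_out", "body": {
  "twist": [
    [0,0,0],
    [0,0,0],
    [0,0,0],
    [0,0,0],
    [0,0,0],
    [0,0,0],
    [0,0,0],
    [0,0,0]
  ],
  "dp": [
    [0,0,0],
    [0,0,0],
    [0,0,0],
    [0,0,0],
    [0,0,0],
    [0,0,0],
    [0,0,0],
    [0,0,0]
  ],
  "jaw": [12,12,12,12,12,12,12,12]
}}

```text
time: 8.5
tcp_pos: [450.8, -232.1, 132.4]
tcp_rot: [0.602, 0.799, 0.0, 0.0]
ft_force: [0.1, 0.1, -1.3]
finger_gap: 19.0
```

```bash
python3 - <<'E'
from h import *
get('wrist','w8.png');delta([450,-248,60],106.3)
E
```

```text
t 8.55 tcp [ 450.8 -232.2  132.4] yaw 106.01 gap 18.8 F [ 0.1  0.3 -1.6] dp [-15.   -5.1  72.4] tw [ 0.0001  0.0001 -0.005 ] q6 -0.81
```

View pics/w8.png

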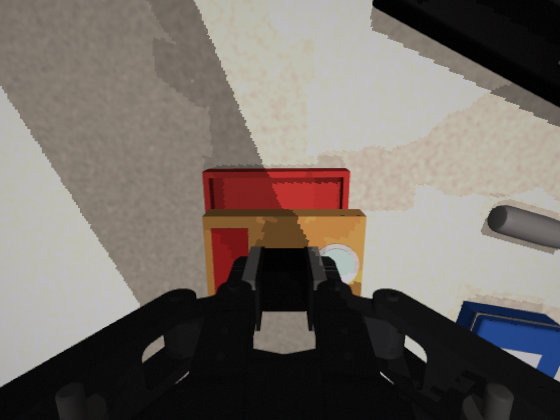

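The tray's far rim corners are at (204,171) and (350,169), and the carrier is aligned with the tray. I'll check the tray centre from those corners.

```bash
python3 - <<'E'
from h import *
d=load('w8');P=onz(d,[[204,171],[350,169.5]],20);v=P[1]-P[0];L=np.linalg.norm(v);u=v/L;n=np.array([u[1],-u[0],0])
print(P.round(1),L,np.degrees(np.arctan2(u[1],u[0])),'centre',(P.mean(0)+n*47).round(1))
delta([450,-248,60],106.3)
E
```

```text
[[ 380.6 -220.2   20. ]
 [ 495.8 -185.9   20. ]] 120.22955054453898 16.590344168467674 centre [ 451.6 -248.1   20. ]
t 8.55 tcp [ 450.8 -232.2  132.4] yaw 106.01 gap 18.8 F [ 0.1  0.3 -1.6] dp [-15.   -5.1  72.4] tw [ 0.0001  0.0001 -0.005 ] q6 -0.81
```

The tray centre (451,-248) agrees. Lowering so the underside lands on the floor, with TCP z about 21.5.

>>> {"method": "carry_out", "body": {
  "twist": [
    [0,0,-0.005],
    [0,0,-0.005],
    [0,0,-0.005],
    [0,0,-0.005],
    [0,0,-0.005],
    [0,0,-0.005],
    [0,0,-0.005],
    [0,0,-0.005]
  ],
  "dp": [
    [-8,-2,10],
    [-15,-4.5,30],
    [-15,-4.5,55],
    [-15,-4.5,78],
    [-15,-4.5,94],
    [-15,-4.5,102],
    [-15,-4.5,107],
    [-15,-4.5,110]
  ],
  "jaw": [12,12,12,12,12,12,12,12]
}}

```text
time: 9.22
tcp_pos: [450.4, -248.3, 21.7]
tcp_rot: [0.6, 0.8, -0.0, -0.0]
ft_force: [-0.2, 0.2, -1.5]
finger_gap: 19.2
```

>>> {"method": "carry_out", "body": {
  "twist": [
    [0,0,0],
    [0,0,0],
    [0,0,0],
    [0,0,0],
    [0,0,0],
    [0,0,0],
    [0,0,0],
    [0,0,0]
  ],
  "dp": [
    [0,0,0.5],
    [0,0,1],
    [0,0,1],
    [0,0,1],
    [0,0,1],
    [0,0,1],
    [0,0,1],
    [0,0,1]
  ],
  "jaw": [12,12,12,12,12,12,12,12]
}}

```text
time: 9.88
tcp_pos: [450.5, -248.1, 21.4]
tcp_rot: [0.6, 0.8, 0.0, 0.0]
ft_force: [0.2, 0.0, -2.7]
finger_gap: 19.2
```

>>> {"method": "carry_out", "body": {
  "twist": [
    [0,0,0],
    [0,0,0],
    [0,0,0],
    [0,0,0],
    [0,0,0],
    [0,0,0],
    [0,0,0],
    [0,0,0]
  ],
  "dp": [
    [0,0,0.4],
    [0,0,0.8],
    [0,0,1],
    [0,0,1],
    [0,0,1],
    [0,0,1],
    [0,0,1],
    [0,0,1]
  ],
  "jaw": [12,12,12,12,12,12,12,12]
}}

```text
time: 10.55
tcp_pos: [450.5, -248.1, 21.3]
tcp_rot: [0.6, 0.8, 0.0, 0.0]
ft_force: [-4.7, 2.8, 25.3]
finger_gap: 19.1
```

Firm contact (25 N up). I'll ease off half a millimetre, open and lift straight up.

>>> {"method": "carry_out", "body": {
  "twist": [
    [0,0,0],
    [0,0,0],
    [0,0,0],
    [0,0,0],
    [0,0,0],
    [0,0,0],
    [0,0,0],
    [0,0,0]
  ],
  "dp": [
    [0,0,-0.7],
    [0,0,-0.7],
    [0,0,-0.7],
    [0,0,-0.7],
    [0,0,-0.7],
    [0,0,-0.7],
    [0,0,-10],
    [0,0,-30]
  ],
  "jaw": [12,12,25,35,45,45,45,45]
}}

```text
time: 11.22
tcp_pos: [449.2, -247.3, 49.4]
tcp_rot: [0.6, 0.8, -0.0, -0.002]
ft_force: [-1.0, 0.2, -0.4]
finger_gap: 45.2
```

>>> {"method": "carry_out", "body": {
  "twist": [
    [0,0,0],
    [0,0,0],
    [0,0,0],
    [0,0,0],
    [0,0,0],
    [0,0,0],
    [0,0,0],
    [0,0,0]
  ],
  "dp": [
    [0,0,-25],
    [0,0,-50],
    [0,0,-75],
    [0,0,-95],
    [0,0,-105],
    [0,0,-105],
    [0,0,-105],
    [0,0,-105]
  ],
  "jaw": [45,45,45,45,45,45,45,45]
}}

```text
time: 11.88
tcp_pos: [449.9, -247.7, 154.5]
tcp_rot: [0.6, 0.8, -0.0, -0.001]
ft_force: [1.1, -1.2, 0.1]
finger_gap: 44.7
```

```bash
python3 - <<'E'
from h import *
get('wrist','w9.png');get('scene','s9.png');delta([490,20,150],88)
b=cv2.imread('pics/s9.png');a=cv2.imread('pics/w9.png')
cv2.imwrite('pics/c9.png',np.hstack([cv2.resize(a,(400,300)),cv2.resize(b[180:270,130:250],(400,300))]))
E
```

```text
t 11.98 tcp [ 449.8 -247.7  154.2] yaw 106.27 gap 45.0 F [-0.4 -0.1  0.1] dp [245.7 113.6   4.4] tw [-0.0016 -0.0013  0.3189] q6 -0.85
```

View pics/c9.png

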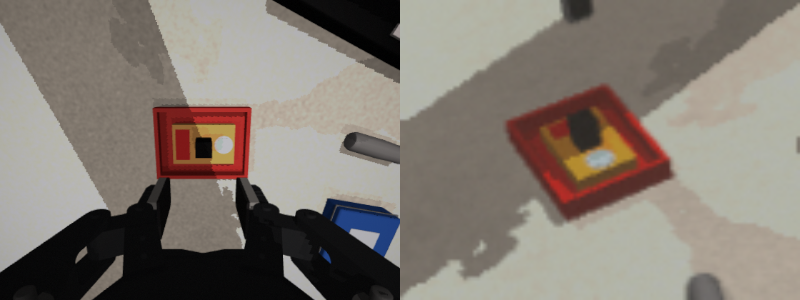

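The red carrier lies flat in the middle of the tray, released. Now the green carrier, starting with its pose from w4, w5 and w7.

```bash
python3 - <<'E'
from meas import *
ds=[load('w4'),load('w5')]; bx=[(355,48,442,140),(405,62,526,176)]
for d,b in zip(ds,bx):
    slab(d,b,14); c=dark(d,b);P=onz(d,c,40);r=cv2.minAreaRect(P[:,:2].astype(np.float32));print(np.round(r[0],1),np.round(r[1],1))
delta([490,20,170],90)
E
```

```text
slab [560.3 256.3] 80.2 53.3 17.346115
[556.4 256.3] [26.4 22.3]
  slab [560.6 255.8] 80.1 52.9 17.443893
[554.4 258.3] [28.6 27.4]
t 11.98 tcp [ 449.8 -247.7  154.2] yaw 106.27 gap 45.0 F [-0.4 -0.1  0.1] dp [245.7 113.6 -15.6] tw [-0.0015 -0.0013  0.284 ] q6 -0.85
```

```bash
python3 - <<'E'
from h import *
delta([569,220,150],107.4)
E
```

```text
t 11.98 tcp [ 449.8 -247.7  154.2] yaw 106.27 gap 45.0 F [-0.4 -0.1  0.1] dp [415.5 245.5   4.5] tw [-0.0013 -0.0015 -0.0197] q6 -0.85
```

>>> {"method": "carry_out", "body": {
  "twist": [
    [0,0,0],
    [0,0,0],
    [0,0,0],
    [0,0,0],
    [0,0,0],
    [0,0,-0.02],
    [0,0,-0.02],
    [0,0,-0.02]
  ],
  "dp": [
    [17,10,0],
    [43,25,0],
    [76,45,0],
    [109,64,0],
    [142,84,0],
    [175,103,0],
    [208,123,0],
    [241,142,0]
  ],
  "jaw": [45,45,45,45,45,45,45,45]
}}

```text
time: 12.65
tcp_pos: [519.0, 25.0, 154.4]
tcp_rot: [0.592, 0.806, -0.0, -0.001]
ft_force: [1.3, -0.4, 0.6]
finger_gap: 44.7
```

>>> {"method": "carry_out", "body": {
  "twist": [
    [0,0,0],
    [0,0,0],
    [0,0,0],
    [0,0,0],
    [0,0,0],
    [0,0,0],
    [0,0,0],
    [0,0,0]
  ],
  "dp": [
    [33,20,0],
    [67,39,0],
    [101,59,0],
    [132,78,0],
    [158,93,0],
    [172,102,0],
    [174,103,0],
    [174,103,0]
  ],
  "jaw": [45,45,45,45,45,45,45,45]
}}

```text
time: 13.32
tcp_pos: [564.9, 220.3, 154.3]
tcp_rot: [0.591, 0.806, -0.001, -0.0]
ft_force: [0.4, 0.2, -1.1]
finger_gap: 44.8
```

```bash
python3 - <<'E'
from h import *
get('wrist','w10.png');delta([560.5,256,75],107.4)
E
```

```text
t 13.37 tcp [564.7 219.3 154.4] yaw 107.45 gap 45.1 F [ 0.4 -0.2  0.1] dp [36.3  7.1 79.4] tw [-0.0018  0.0003  0.0009] q6 0.02
```

View pics/w10.png

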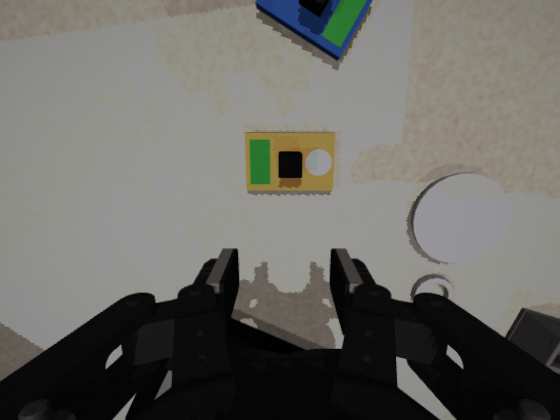

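The green-tagged amber carrier is at (290,162), square to the tool, with its block at (290,165). Measuring it against the earlier views.

```bash
python3 - <<'E'
from meas import *
d=load('w10'); b=(240,126,342,200)
slab(d,b,14); c=dark(d,b);P=onz(d,c,40);r=cv2.minAreaRect(P[:,:2].astype(np.float32));print('block',np.round(r[0],1),np.round(r[1],1))
t=[tag(d,'green',b),tag(load('w5'),'green',(405,62,526,176)),tag(load('w4'),'green',(355,48,442,140))];print(t[0],tri([d,load('w5'),load('w4')],t))
delta([560.6,256,70],107.4)
E
```

```text
slab [560.5 255.6] 79.7 52.3 17.498993
block [560.4 256.3] [18.4 20.6]
[259.70963995354236, 161.22415795586528] (array([534.68778649, 248.06199314,  14.80286936]), [np.float64(0.028390304335083827), np.float64(0.0442098275669814), np.float64(0.06773390426520683)])
t 13.37 tcp [564.7 219.3 154.4] yaw 107.45 gap 45.1 F [ 0.4 -0.2  0.1] dp [36.3  7.2 84.4] tw [-0.0018  0.0003  0.0009] q6 0.02
```

Consistent: centre (560.5,255.8), yaw 17.5°, tag height about 14.5. Approach and grip with a stronger squeeze for the pressing later.

>>> {"method": "carry_out", "body": {
  "twist": [
    [0,0,0],
    [0,0,0],
    [0,0,0],
    [0,0,0],
    [0,0,0],
    [0,0,0],
    [0,0,0],
    [0,0,0]
  ],
  "dp": [
    [12,2,10],
    [28,5,30],
    [36.2,7.2,55],
    [36.2,7.2,75],
    [36.2,7.2,85],
    [36.2,7.2,90],
    [36.2,7.2,90],
    [36.2,7.2,90]
  ],
  "jaw": [45,45,45,45,45,45,45,45]
}}

```text
time: 14.03
tcp_pos: [561.8, 256.2, 65.8]
tcp_rot: [0.592, 0.806, 0.0, 0.0]
ft_force: [0.5, -0.0, -0.2]
finger_gap: 45.4
```

```bash
python3 - <<'E'
from h import *
delta([560.5,255.8,17.6],107.45)
E
```

```text
t 14.03 tcp [561.8 256.2  65.8] yaw 107.37 gap 45.4 F [ 0.5 -0.  -0.2] dp [ 0.  -1.4 48.2] tw [ 0.0004  0.     -0.0014] q6 0.08
```

>>> {"method": "carry_out", "body": {
  "twist": [
    [0,0,0],
    [0,0,0],
    [0,0,0],
    [0,0,0],
    [0,0,0],
    [0,0,0],
    [0,0,0],
    [0,0,0]
  ],
  "dp": [
    [0,-1.2,15],
    [0,-1.2,33],
    [0,-1.2,44],
    [0,-1.2,48],
    [0,-1.2,48],
    [0,-1.2,48],
    [0,-1.2,48],
    [0,-1.2,48]
  ],
  "jaw": [45,45,45,45,35,20,12,12],
  "squeeze": 70
}}

```text
time: 14.7
tcp_pos: [560.9, 256.5, 18.3]
tcp_rot: [0.592, 0.806, 0.001, 0.0]
ft_force: [0.2, -0.1, 3.4]
finger_gap: 18.8
```

>>> {"method": "carry_out", "body": {
  "twist": [
    [0,0,0],
    [0,0,0],
    [0,0,0],
    [0,0,0],
    [0,0,0],
    [0,0,0],
    [0,0,0],
    [0,0,0]
  ],
  "dp": [
    [0,0,0],
    [0,0,0],
    [0,0,-8],
    [0,0,-20],
    [0,0,-40],
    [0,0,-65],
    [0,0,-90],
    [0,0,-100]
  ],
  "jaw": [12,12,12,12,12,12,12,12]
}}

```text
time: 15.37
tcp_pos: [561.7, 256.9, 121.5]
tcp_rot: [0.592, 0.806, 0.002, 0.001]
ft_force: [0.8, -0.5, -1.0]
finger_gap: 18.4
```

```bash
python3 - <<'E'
from h import *
get('wrist','w11.png');delta([600,-8,120],81)
E
```

```text
t 15.42 tcp [562.2 257.1 122. ] yaw 107.42 gap 18.6 F [1.5 0.6 1.2] dp [-264.2  -43.3    1.6] tw [ 0.0055 -0.0018  0.4612] q6 0.08
```

View pics/w11.png

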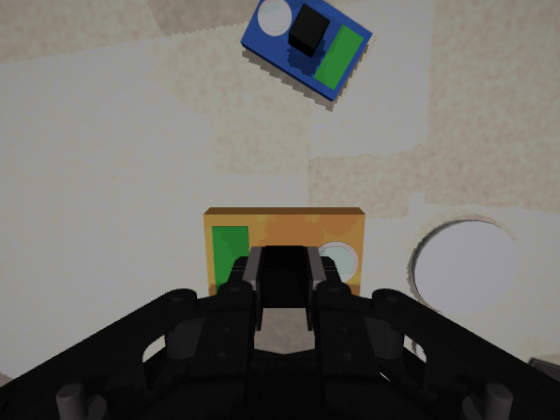

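The green carrier is held level (gap 18.6). Turning it onto the stage axis above the bay, 14 mm short of the pin.

```bash
python3 - <<'E'
from h import *
for n,z in [('w11',121.7-4.3)]:
    d=load(n);P=onz(d,[[205,214.5],[285,214.5],[364,214.5]],z)
    R=tool(107.42); print(((P-np.array([561.9,257.0,121.7]))@R).round(1))
delta([594.6,-7.1,110],81)
E
```

```text
[[ 25.1 -37.4   4.3]
 [ 25.1   2.    4.3]
 [ 25.   41.    4.3]]
t 15.42 tcp [562.2 257.1 122. ] yaw 107.42 gap 18.6 F [1.5 0.6 1.2] dp [-261.8  -48.3   11.6] tw [ 0.0055 -0.0018  0.4612] q6 0.08
```

>>> {"method": "carry_out", "body": {
  "twist": [
    [0,0,0.03],
    [0,0,0.09],
    [0,0,0.16],
    [0,0,0.23],
    [0,0,0.3],
    [0,0,0.37],
    [0,0,0.43],
    [0,0,0.461]
  ],
  "dp": [
    [-15,-3,0],
    [-45,-8,0],
    [-82,-15,0],
    [-120,-22,0],
    [-158,-29,0],
    [-195,-36,2],
    [-228,-42,4],
    [-250,-46,6]
  ],
  "jaw": [12,12,12,12,12,12,12,12]
}}

```text
time: 16.08
tcp_pos: [590.4, 0.4, 110.2]
tcp_rot: [0.762, 0.647, -0.001, -0.0]
ft_force: [0.6, -0.1, -1.5]
finger_gap: 18.3
```

>>> {"method": "carry_out", "body": {
  "twist": [
    [0,0,0],
    [0,0,0],
    [0,0,0],
    [0,0,0],
    [0,0,0],
    [0,0,0],
    [0,0,0],
    [0,0,0]
  ],
  "dp": [
    [0,0,0],
    [0,0,0],
    [0,0,0],
    [0,0,0],
    [0,0,0],
    [0,0,0],
    [0,0,0],
    [0,0,0]
  ],
  "jaw": [12,12,12,12,12,12,12,12]
}}

```text
time: 16.75
tcp_pos: [591.2, 4.4, 111.3]
tcp_rot: [0.76, 0.65, 0.0, 0.0]
ft_force: [0.2, 0.1, -2.1]
finger_gap: 18.6
```

```bash
python3 - <<'E'
from h import *
get('wrist','w12.png');get('top','t12.png');get('scene','s12.png');delta([594.6,-7.1,85],81)
d=load('top0')
cv2.imwrite('pics/ptop.png',cv2.cvtColor(cv2.resize(d['image'][180:205,260:285],(500,500),interpolation=cv2.INTER_NEAREST),cv2.COLOR_RGB2BGR))
print(proj(d,[[608.4,-9.3,47],[606.8,-8.4,47]]))
d=load('scene0')
cv2.imwrite('pics/pscn.png',cv2.cvtColor(cv2.resize(d['image'][220:250,270:300],(500,500),interpolation=cv2.INTER_NEAREST),cv2.COLOR_RGB2BGR))
print(proj(d,[[608.4,-9.3,47],[606.8,-8.4,47]]))
E
```

```text
t 16.9 tcp [591.2   4.1 111.3] yaw 81.02 gap 18.6 F [ 0.3  0.2 -1.5] dp [-10.6   5.1  26.3] tw [ 0.     -0.      0.0004] q6 0.11
[[271.03335851 189.70398239]
 [270.70369766 190.28180469]]
[[286.6412764  232.48443252]
 [286.76664553 232.01962173]]
```

View pics/w12.png

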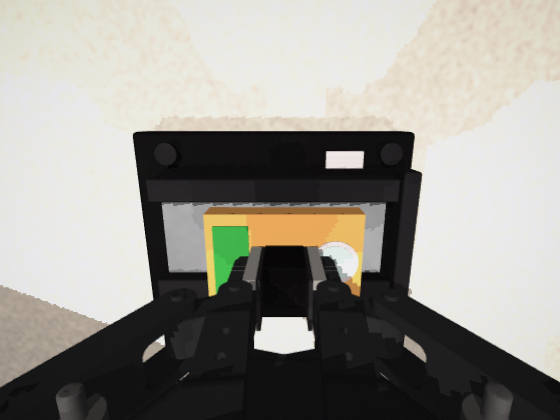

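View pics/ptop.png

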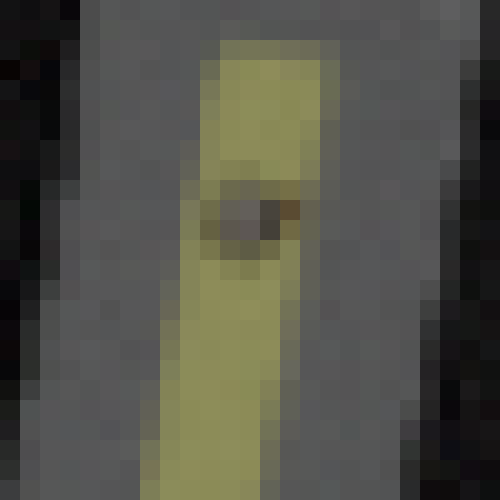

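View pics/pscn.png

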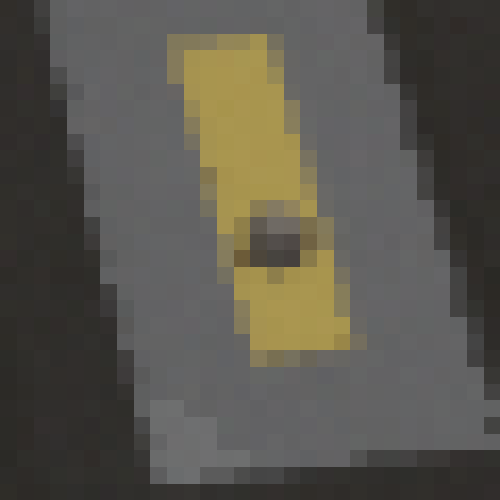

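The carrier hangs over the bay, parallel to the fences. The far fence's inner edge is at row ~201, the bed ends are at columns 163 and 387, and the slab's front edge is at row 214. Comparing them in the tool frame so camera bias cancels.

```bash
python3 - <<'E'
from h import *
d=load('w12');im=d['image']
for x in (180,285,375): print('col',x,'rows170-220',im[172:222,x].max(1).tolist())
print('row230',im[230,150:215].max(1).tolist()); print(im[230,355:420].max(1).tolist())
R=tool(81.02);T=np.array([591.2,4.2,111.3])
f=lambda uv,z:((onz(d,uv,z)-T)@R).round(1)[:,:2].tolist()
print('fence in top@50',f([[180,202],[375,202]],50)); print('fence outer top@50',f([[180,180],[375,180]],50)); print('base far@30',f([[136,133],[412,133]],30))
print('slab',f([[205,214.5],[364,214.5]],111.3-4.3))
print('bed ends@40',f([[164,230],[386,230]],40))
print('pin est tool',((np.array([[608.4,-9.3,47],[585.4,-5.8,30]])-T)@R).round(1))
E
```

```text
col 180 rows170-220 [15, 14, 14, 14, 14, 16, 16, 23, 31, 39, 40, 40, 40, 41, 40, 39, 40, 40, 41, 41, 40, 42, 40, 40, 39, 41, 41, 41, 42, 31, 80, 108, 109, 171, 175, 175, 174, 175, 173, 173, 171, 171, 170, 170, 171, 170, 170, 171, 170, 171]
col 285 rows170-220 [15, 15, 12, 16, 16, 16, 17, 21, 27, 30, 28, 29, 28, 27, 28, 29, 28, 28, 28, 28, 26, 28, 27, 27, 27, 27, 26, 28, 27, 22, 56, 74, 138, 140, 140, 144, 144, 145, 144, 145, 145, 122, 191, 232, 234, 234, 234, 234, 234, 234]
col 375 rows170-220 [12, 14, 13, 16, 16, 17, 16, 23, 30, 33, 34, 34, 35, 34, 34, 34, 33, 33, 34, 34, 35, 34, 36, 36, 35, 35, 35, 35, 35, 26, 66, 87, 89, 148, 151, 151, 150, 150, 151, 151, 151, 151, 151, 151, 152, 153, 153, 153, 153, 153]
row230 [20, 20, 20, 21, 21, 21, 20, 20, 21, 19, 20, 19, 20, 20, 87, 164, 169, 168, 168, 168, 169, 169, 169, 170, 171, 171, 171, 171, 172, 173, 174, 173, 174, 173, 173, 174, 173, 172, 172, 171, 171, 171, 171, 171, 171, 171, 172, 171, 172, 172, 172, 172, 172, 173, 222, 235, 235, 235, 235, 235, 235, 192, 184, 182, 181]
[235, 234, 234, 235, 235, 234, 235, 234, 230, 206, 174, 173, 173, 173, 173, 166, 155, 162, 172, 173, 174, 174, 173, 173, 172, 172, 171, 162, 117, 12, 16, 16, 15, 14, 13, 13, 14, 17, 14, 14, 15, 14, 15, 20, 30, 35, 38, 39, 38, 38, 38, 37, 38, 37, 37, 37, 36, 38, 38, 46, 127, 235, 237, 237, 237]
fence in top@50 [[18.0, -69.3], [18.1, 62.7]]
fence outer top@50 [[33.1, -67.9], [33.1, 61.6]]
base far@30 [[62.7, -102.3], [62.8, 90.6]]
slab [[26.0, -37.9], [26.0, 40.6]]
bed ends@40 [[-5.5, -86.2], [-5.4, 75.4]]
pin est tool [[-10.6  19.1  64.3]
 [-10.8  -4.2  81.3]]
```

In the tool frame the bay's middle line is 10.8 mm away laterally, and the pin is 17–19 mm ahead of the bore (two estimates, 1.3 mm apart). I'll move to about 14 mm short and lower to just above the pin.

>>> {"method": "carry_out", "body": {
  "twist": [
    [0,0,0],
    [0,0,0],
    [0,0,0],
    [0,0,0],
    [0,0,0],
    [0,0,0],
    [0,0,0],
    [0,0,0]
  ],
  "dp": [
    [-4,1,5],
    [-8,3,12],
    [-10.8,4,22],
    [-10.8,4,32],
    [-10.8,4,38],
    [-10.8,4,42],
    [-10.8,4,43.5],
    [-10.8,4,43.5]
  ],
  "jaw": [12,12,12,12,12,12,12,12]
}}

```text
time: 17.57
tcp_pos: [593.2, -7.2, 67.3]
tcp_rot: [0.76, 0.65, -0.0, -0.0]
ft_force: [-0.6, 0.8, -1.7]
finger_gap: 18.6
```

```bash
python3 - <<'E'
from h import *
get('wrist','w13.png');delta([594.6,-7.1,65],81)
d=load('w13');im=d['image']
R=tool(81.02);s=arm.sense();T=s['tcp_pos']
print(im[190:225,285].max(1).tolist(), im[190:225,180].max(1).tolist())
E
```

```text
t 17.62 tcp [593.5  -7.2  67.7] yaw 81.01 gap 18.5 F [-0.  -0.5 -1.8] dp [0.3 1.1 2.7] tw [-0.0002  0.      0.0002] q6 0.09
[28, 28, 29, 28, 28, 27, 28, 28, 28, 29, 24, 21, 73, 76, 77, 77, 77, 141, 146, 146, 146, 146, 146, 146, 194, 234, 236, 236, 236, 236, 236, 236, 236, 235, 235] [37, 36, 38, 37, 36, 37, 37, 36, 36, 37, 34, 27, 96, 98, 161, 164, 163, 164, 164, 172, 172, 167, 162, 161, 161, 161, 161, 173, 174, 174, 174, 174, 173, 173, 173]
```

View pics/w13.png

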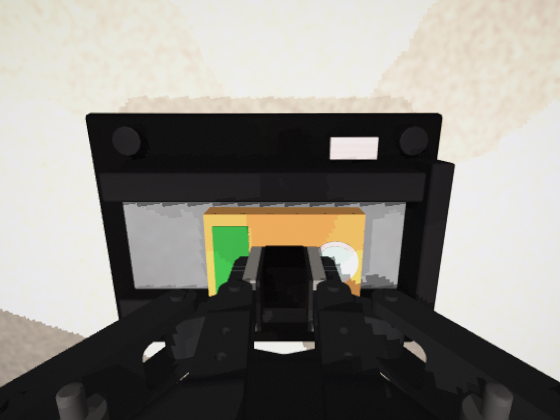

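```bash
python3 - <<'E'
from h import *
d=load('w13');R=tool(81.01);T=np.array([593.5,-7.2,67.7])
f=lambda uv,z:((onz(d,uv,z)-T)@R).round(1)[:,:2].tolist()
print('fence',f([[180,202],[400,202]],50),'slab',f([[204.5,213.8],[364.5,213.8]],67.7-4.3),'bedends',f([[126,230],[400.5,230]],40))
im=d['image'];print(im[230,115:140].max(1).tolist(),im[230,385:415].max(1).tolist())
E
```

```text
fence [[28.8, -54.3], [28.8, 62.4]] slab [[26.2, -38.2], [26.2, 40.5]] bedends [[9.6, -90.3], [9.6, 68.1]]
[19, 18, 17, 19, 18, 19, 18, 18, 19, 18, 19, 87, 165, 174, 174, 174, 174, 173, 173, 173, 172, 172, 172, 171, 172] [176, 175, 175, 176, 175, 176, 176, 175, 175, 175, 176, 175, 175, 176, 175, 174, 172, 146, 43, 16, 16, 16, 15, 13, 14, 15, 14, 15, 15, 15]
```

>>> {"method": "carry_out", "body": {
  "twist": [
    [0,0,0],
    [0,0,0],
    [0,0,0],
    [0,0,0],
    [0,0,0],
    [0,0,0],
    [0,0,0],
    [0,0,0]
  ],
  "dp": [
    [0,0,0.4],
    [0,0,0.8],
    [0,0,1.2],
    [0,0,1.5],
    [0,0,1.5],
    [0,0,1.5],
    [0,0,1.5],
    [0,0,1.5]
  ],
  "jaw": [12,12,12,12,12,12,12,12]
}}

```text
time: 18.28
tcp_pos: [593.5, -7.4, 66.3]
tcp_rot: [0.76, 0.649, -0.0, 0.0]
ft_force: [0.5, 0.4, -1.3]
finger_gap: 18.7
```

Laterally it's within 0.4 mm of centre. The along-bay estimates of the remaining distance run from 11 to 15 mm, so I'll back off 3 mm towards the robot to be surely short of the bore, then feel for the pin.

>>> {"method": "carry_out", "body": {
  "twist": [
    [0,0,0],
    [0,0,0],
    [0,0,0],
    [0,0,0],
    [0,0,0],
    [0,0,0],
    [0,0,0],
    [0,0,0]
  ],
  "dp": [
    [0,-1,0],
    [0,-2,0],
    [0,-3,0.2],
    [0,-3,0.4],
    [0,-3,0.6],
    [0,-3,0.7],
    [0,-3,0.7],
    [0,-3,0.7]
  ],
  "jaw": [12,12,12,12,12,12,12,12]
}}

```text
time: 18.95
tcp_pos: [590.5, -6.9, 65.6]
tcp_rot: [0.76, 0.65, -0.0, -0.0]
ft_force: [-0.5, -0.1, -1.9]
finger_gap: 18.6
```

>>> {"method": "carry_out", "body": {
  "twist": [
    [0,0,0],
    [0,0,0],
    [0,0,0],
    [0,0,0],
    [0,0,0],
    [0,0,0],
    [0,0,0],
    [0,0,0]
  ],
  "dp": [
    [0,0,0.2],
    [0,0,0.3],
    [0,0,0.4],
    [0,0,0.4],
    [0,0,0.4],
    [0,0,0.4],
    [0,0,0.4],
    [0,0,0.4]
  ],
  "jaw": [12,12,12,12,12,12,12,12]
}}

```text
time: 19.62
tcp_pos: [590.6, -6.9, 65.2]
tcp_rot: [0.76, 0.649, 0.0, 0.0]
ft_force: [-0.9, -0.1, 2.2]
finger_gap: 18.7
```

Contact: force rose from -1.7 to +2.2 N at TCP z 65.2, which is underside 47 = pin tip height. Sliding back with light pressure.

>>> {"method": "carry_out", "body": {
  "twist": [
    [0,0,0],
    [0,0,0],
    [0,0,0],
    [0,0,0],
    [0,0,0],
    [0,0,0],
    [0,0,0],
    [0,0,0]
  ],
  "dp": [
    [0,0,0.1],
    [0,0.5,0.15],
    [0,1,0.15],
    [0,1.5,0.15],
    [0,2,0.15],
    [0,2.5,0.15],
    [0,3,0.15],
    [0,3,0.15]
  ],
  "jaw": [12,12,12,12,12,12,12,12]
}}

```text
time: 20.28
tcp_pos: [592.9, -7.2, 65.1]
tcp_rot: [0.76, 0.649, -0.0, -0.0]
ft_force: [-4.6, 0.8, 6.7]
finger_gap: 18.3
```

>>> {"method": "carry_out", "body": {
  "twist": [
    [0,0,0],
    [0,0,0],
    [0,0,0],
    [0,0,0],
    [0,0,0],
    [0,0,0],
    [0,0,0],
    [0,0,0]
  ],
  "dp": [
    [0,0.5,0],
    [0,1,0],
    [0,1.5,0],
    [0,2,0],
    [0,2.5,0],
    [0,3,0],
    [0,3,0],
    [0,3,0]
  ],
  "jaw": [12,12,12,12,12,12,12,12]
}}

```text
time: 20.95
tcp_pos: [595.8, -7.7, 65.1]
tcp_rot: [0.76, 0.649, -0.0, -0.0]
ft_force: [-4.6, 0.2, 8.0]
finger_gap: 18.4
```

>>> {"method": "carry_out", "body": {
  "twist": [
    [0,0,0],
    [0,0,0],
    [0,0,0],
    [0,0,0],
    [0,0,0],
    [0,0,0],
    [0,0,0],
    [0,0,0]
  ],
  "dp": [
    [0,0.5,0],
    [0,1,0],
    [0,1.5,0],
    [0,2,0],
    [0,2.5,0],
    [0,3,0],
    [0,3,0],
    [0,3,0]
  ],
  "jaw": [12,12,12,12,12,12,12,12]
}}

```text
time: 21.62
tcp_pos: [598.8, -8.2, 65.1]
tcp_rot: [0.76, 0.649, -0.0, -0.0]
ft_force: [-3.9, 0.1, 6.6]
finger_gap: 18.4
```

>>> {"method": "carry_out", "body": {
  "twist": [
    [0,0,0],
    [0,0,0],
    [0,0,0],
    [0,0,0],
    [0,0,0],
    [0,0,0],
    [0,0,0],
    [0,0,0]
  ],
  "dp": [
    [0,0.5,0],
    [0,1,0],
    [0,1.5,0],
    [0,2,0],
    [0,2.5,0],
    [0,3,0],
    [0,3,0],
    [0,3,0]
  ],
  "jaw": [12,12,12,12,12,12,12,12]
}}

```text
time: 22.28
tcp_pos: [602.1, -8.7, 65.0]
tcp_rot: [0.76, 0.649, -0.0, -0.0]
ft_force: [-3.0, 0.8, 3.5]
finger_gap: 18.7
```

>>> {"method": "carry_out", "body": {
  "twist": [
    [0,0,0],
    [0,0,0],
    [0,0,0],
    [0,0,0],
    [0,0,0],
    [0,0,0],
    [0,0,0],
    [0,0,0]
  ],
  "dp": [
    [0,0.5,0],
    [0,1,0],
    [0,1.5,0],
    [0,2,0],
    [0,2.5,0],
    [0,3,0],
    [0,3,0],
    [0,3,0]
  ],
  "jaw": [12,12,12,12,12,12,12,12]
}}

```text
time: 22.95
tcp_pos: [605.4, -9.2, 65.0]
tcp_rot: [0.76, 0.649, -0.0, -0.0]
ft_force: [-0.3, -0.8, -2.1]
finger_gap: 18.9
```

The contact force vanished (-2.1 N is just the weight), so the pin is under the bore mouth. Advance 2 mm more towards the axis and start lowering.

>>> {"method": "carry_out", "body": {
  "twist": [
    [0,0,0],
    [0,0,0],
    [0,0,0],
    [0,0,0],
    [0,0,0],
    [0,0,0],
    [0,0,0],
    [0,0,0]
  ],
  "dp": [
    [0,0.5,0.2],
    [0,1,0.4],
    [0,1.5,0.7],
    [0,2,1],
    [0,2,1.3],
    [0,2,1.6],
    [0,2,2],
    [0,2,2]
  ],
  "jaw": [12,12,12,12,12,12,12,12]
}}

```text
time: 23.62
tcp_pos: [607.2, -9.5, 62.9]
tcp_rot: [0.76, 0.649, -0.0, -0.0]
ft_force: [-0.3, -0.3, -1.7]
finger_gap: 18.8
```

>>> {"method": "carry_out", "body": {
  "twist": [
    [0,0,0],
    [0,0,0],
    [0,0,0],
    [0,0,0],
    [0,0,0],
    [0,0,0],
    [0,0,0],
    [0,0,0]
  ],
  "dp": [
    [0,0,0.4],
    [0,0,0.8],
    [0,0,1.2],
    [0,0,1.6],
    [0,0,2],
    [0,0,2],
    [0,0,2],
    [0,0,2]
  ],
  "jaw": [12,12,12,12,12,12,12,12]
}}

```text
time: 24.28
tcp_pos: [607.3, -9.5, 61.1]
tcp_rot: [0.76, 0.649, 0.0, -0.0]
ft_force: [-0.1, -0.0, -1.8]
finger_gap: 18.2
```

The bore is over the pin, 4 mm down with no side force. Lowering to the bed (expected at TCP z 58.3) and then pressing.

>>> {"method": "carry_out", "body": {
  "twist": [
    [0,0,0],
    [0,0,0],
    [0,0,0],
    [0,0,0],
    [0,0,0],
    [0,0,0],
    [0,0,0],
    [0,0,0]
  ],
  "dp": [
    [0,0,0.5],
    [0,0,1],
    [0,0,1.5],
    [0,0,2],
    [0,0,2.5],
    [0,0,3],
    [0,0,3],
    [0,0,3]
  ],
  "jaw": [12,12,12,12,12,12,12,12]
}}

```text
time: 24.95
tcp_pos: [607.3, -9.5, 58.2]
tcp_rot: [0.76, 0.649, 0.0, -0.0]
ft_force: [-2.0, 0.6, 3.9]
finger_gap: 18.3
```

>>> {"method": "carry_out", "body": {
  "twist": [
    [0,0,0],
    [0,0,0],
    [0,0,0],
    [0,0,0],
    [0,0,0],
    [0,0,0],
    [0,0,0],
    [0,0,0]
  ],
  "dp": [
    [0,0,0.4],
    [0,0,0.8],
    [0,0,1.2],
    [0,0,1.6],
    [0,0,2],
    [0,0,2],
    [0,0,2],
    [0,0,2]
  ],
  "jaw": [12,12,12,12,12,12,12,12]
}}

```text
time: 25.62
tcp_pos: [607.3, -9.5, 56.1]
tcp_rot: [0.76, 0.649, 0.0, 0.0]
ft_force: [-2.4, -1.1, 6.3]
finger_gap: 18.2
```

The bed is moving (force 3.9 then 6.3 N). Continuing to the stop, expected near z 53.2.

>>> {"method": "carry_out", "body": {
  "twist": [
    [0,0,0],
    [0,0,0],
    [0,0,0],
    [0,0,0],
    [0,0,0],
    [0,0,0],
    [0,0,0],
    [0,0,0]
  ],
  "dp": [
    [0,0,0.4],
    [0,0,0.8],
    [0,0,1.2],
    [0,0,1.6],
    [0,0,2],
    [0,0,2.4],
    [0,0,2.4],
    [0,0,2.4]
  ],
  "jaw": [12,12,12,12,12,12,12,12]
}}

```text
time: 26.28
tcp_pos: [607.3, -9.5, 53.8]
tcp_rot: [0.76, 0.65, 0.0, 0.0]
ft_force: [-2.3, 0.0, 8.4]
finger_gap: 18.5
```

>>> {"method": "carry_out", "body": {
  "twist": [
    [0,0,0],
    [0,0,0],
    [0,0,0],
    [0,0,0],
    [0,0,0],
    [0,0,0],
    [0,0,0],
    [0,0,0]
  ],
  "dp": [
    [0,0,0.2],
    [0,0,0.4],
    [0,0,0.6],
    [0,0,0.6],
    [0,0,0.6],
    [0,0,0.6],
    [0,0,0.6],
    [0,0,0.6]
  ],
  "jaw": [12,12,12,12,12,12,12,12]
}}

```text
time: 26.95
tcp_pos: [607.3, -9.5, 53.3]
tcp_rot: [0.76, 0.649, 0.0, 0.0]
ft_force: [-2.6, -0.0, 9.1]
finger_gap: 18.7
```

>>> {"method": "carry_out", "body": {
  "twist": [
    [0,0,0],
    [0,0,0],
    [0,0,0],
    [0,0,0],
    [0,0,0],
    [0,0,0],
    [0,0,0],
    [0,0,0]
  ],
  "dp": [
    [0,0,0.2],
    [0,0,0.4],
    [0,0,0.6],
    [0,0,0.6],
    [0,0,0.6],
    [0,0,0.6],
    [0,0,0.6],
    [0,0,0.6]
  ],
  "jaw": [12,12,12,12,12,12,12,12]
}}

```text
time: 27.62
tcp_pos: [607.4, -9.5, 53.2]
tcp_rot: [0.76, 0.649, 0.0, 0.0]
ft_force: [-5.9, 0.1, 19.0]
finger_gap: 18.6
```

The stop is reached: z held at 53.2 while force doubled to 19 N, and total bed travel was 5.0 mm. Last checks in the cameras.

```bash
python3 - <<'E'
from h import *
get('wrist','w20.png');get('scene','s20.png');get('top','t20.png');delta([607,-9.5,53],81)
a=cv2.imread('pics/w20.png');b=cv2.imread('pics/s20.png');t=cv2.imread('pics/t20.png')
cv2.imwrite('pics/c20.png',np.vstack([np.hstack([cv2.resize(a,(400,300)),cv2.resize(b[190:280,230:350],(400,300))]),np.hstack([cv2.resize(b,(400,300)),cv2.resize(t,(400,300))])]))
E
```

```text
t 27.77 tcp [607.4  -9.5  53.2] yaw 81.01 gap 18.6 F [-6.6  0.2 18.8] dp [-0.  -0.4  0.2] tw [ 0.0004 -0.      0.0001] q6 0.09
```

View pics/c20.png

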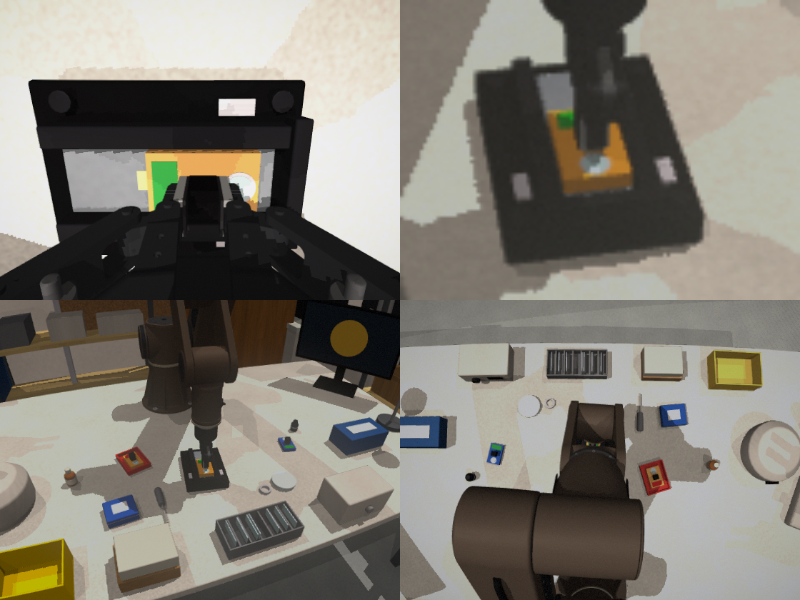

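The carrier is seated level in the bay between the fences. The red one is in its tray and the bystanders are undisturbed, so I'm handing in.

```bash
python3 -c "
from rig import arm
print(arm.job_done())"
```

```text
the job is handed in; nothing more can be done
None
```

The job is handed in at about 27.8 s of the 54 s allowed; no verdict is reported.

- **Red carrier:** I set it flat in the middle of the reject tray and let it go. Contact was up to 25 N before I eased off, and the wrist and scene pictures show it lying flat inside the walls.
- **Green carrier:**
  - It touched the pin tip short of the bore, with the underside at about 47 mm.
  - I slid it back under about 10 N until the contact force vanished, and it then lowered over the pin freely.
  - I pressed the bed 5.0 mm down to its stop: the tool stopped at z 53.2 while the force rose from 9 to 19 N.
  - It was still held and pressed at about 19 N at hand-in.
- **Bench:** the last pictures show the blue decoy and the bystanders where they were.

**Disagreements:** two estimates of the pin's distance along the bay differed by up to about 4 mm. I backed off 3 mm more before touching the pin and found the bore by feel. A sideways force of about 6.5 N towards the robot remained at the end, probably friction or the pin lightly touching the bore wall.

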